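# Push a frame corner home in the squaring board and close the stop on it

### The job

With the fingertips only, push the reddish-brown frame corner across the squaring board until it is fully home in the corner of the two aluminium fences, both of its outer sides flush against them. Then push the red sliding stop along its fence until it touches the end of the corner piece, leaving the piece home. Do not lift the corner piece or pick anything up, and leave the other things where they are.

Things in the scene. Friction and masses are not known exactly. Their poses are not given: they have to be found in the camera images.
- squaring_board: Fixed plywood board, top at z 0.012, with two smooth (friction 0.25) aluminium fences 25 mm higher, 22 mm wide, at right angles. Origin: their inside corner (far left), at bench height. Here, about half a turn from the world, the long fence's inside face is x = 0, running along +y (robot's right) to 0.33; the short one's is y = 0, along +x (to the robot) to 0.25. Board: x -0.035 to 0.28, y -0.035 to 0.34
- corner_sample: Loose reddish-brown L-shaped frame corner, 160 x 160 x 22 mm, 0.08-0.17 kg, flat on the board. Origin: centre of the 160 mm square, underside. Two 50 mm wide sticks, x and y -0.08 to -0.03; outside corner (-0.08, -0.08), inside corner (-0.03, -0.03). Free ends cut at 45 degrees: outer edges 160 mm long, inner 60 mm, pointed tip outside. Home: parallel to the board frame, origin (0.08, 0.08, 0.012) in it
- sample_corner (a point): Outside corner of the corner piece, at its underside, (-0.08, -0.08, 0) in its frame; belongs at the squaring board's inside corner.
- sample_long_end (a point): Outer edge, at its underside, of the free end of the stick that goes along the long fence, (-0.08, 0.08, 0) in the piece's frame. The pointed tip that the stop is to touch.
- sample_short_end (a point): Outer edge, at its underside, of the free end of the stick that goes along the short fence, (0.08, -0.08, 0) in the piece's frame.
- end_stop (a joint): Sliding red stop's position along the long fence, m. 0: its face is 160 mm from the short fence, just at the end of a corner piece that is home; positive: that far from there, along the board's +y. Starts at 0.06 to 0.095, stays where it is left, slides with 1.5 N of friction; travel -0.03 to 0.12
- stop_face (a point): Middle of the stop's face that meets the work (looks along the board's -y), 20 mm above the board. The stop: a red block, 34 mm along the fence, x 0 to 0.03 in the board's frame, from 2.5 to 35 mm above the board, with a saddle over the fence and a fixed black knob on that, 20 mm across, top 46 mm above the board
- stop_back (a point): Middle of the stop's back (looks along the board's +y), 34 mm behind its face, 20 mm above the board: push here
- eraser: Loose green boxed eraser, 36 x 62 x 14 mm, lying on the board; origin at the centre of its underside. To be left alone.
- spring_clamp: Loose black and yellow spring clamp, 70 x 120 x 24 mm, on the bench at the right; origin at the centre of its underside. To be left alone.
- white_box: Loose white card box, 60 x 110 x 55 mm, on the bench at the left; origin at the centre of its underside. To be left alone.
- masking_roll: Loose roll of masking tape, 94 mm across, 25 mm high, behind the board; origin at the centre of its underside. To be left alone.
- jar_pale: Loose pigment jar with a pale lid, 41 mm across, 82 mm high, behind the board; origin at the centre of its underside. To be left alone.

How it is judged:
By the outcome, as a careful person would: the job done as asked, in the order asked, and still so for the second after the job is handed in, with the robot touching nothing.
It also fails if it takes over 61 s, if anything falls off the work surface, if the arm or the gripper's body presses on something with over 40 N, if the wrist force passes 120 N, or if a joint passes its speed limit or range.

### The arm

A 6-joint arm with a two-finger parallel gripper is mounted at the origin on a cart in front of the work surface, level with it; the furniture and walls round the work are solid. World frame = base frame: x ahead of the robot, y to its left, z up, the work surface at z = 0. Lengths are in m, angles in rad, forces in N, time in s.
With the tool pointing down it reaches from about 0.325 to 0.875 m from the base axis. Payload 4.4 kg.
Tool frame: the origin (TCP) lies midway between the tips of the shut fingers; the grasp point (between the pads) lies 19 mm behind it; z points along the fingers, y is the direction in which the jaws open and shut (so a half turn about z gives the same grasp; the last joint's range is limited). The gripper opens to 85 mm and grips with 20 to 120 N. Pads are 22 mm wide; open, the fingers measure 114 mm over their backs; the gripper's body (76 mm by 85 mm) begins 54 mm behind the grasp point. The pads swing forward as they close: fully open they stand 13 mm farther back than shut.
Start: joints at [1.01, 0.207, 1.542, -0, 1.393, -0.15], TCP at [0.229, 0.527, 0.231] pointing down, gripper open.
Joint ranges: [-2.73, 2.73], [-0.86, 2.22], [0.23, 2.46], [-1.11, 4.25], [0.08, 2.63], [-2.82, 2.82]. Speed limits (rad/s): [2.79, 2.79, 3.14, 3.14, 3.14, 3.14].

### API

Orientations are given as a unit quaternion [x, y, z, w].
In Python, from station import * gives the robot as it stands.
- The arm moves only by the tool move_arm, never from a script. Its argument "targets" is a list of rows, each an object of numbers: "x", "y", "z": the shift along the world's x, y, z in cm; "roll": the turn about the world's z in degrees; "hand": the closure, from -1 (fully open) to 1 (shut). In form: [{"x": .., "y": .., "z": .., "roll": .., "hand": ..}, ...]. A call has exactly 5 rows; each row is the pose to reach, as a shift and turn from the pose commanded when the call began; what a row does not reach only later rows make up. A row lasts 1/10 s, in which the tool goes at most 50 mm and 8.59 degrees, less where a joint would pass 70% of its speed; a pose out of reach is approached as far as the arm can. A call with a gripper value outside its range is refused whole. The fingers move at their own pace and stop on an object; "squeeze" is the grip in N (left out, the last holds). Time passes only in rows, so rows that repeat a pose let the fingers close, or fill a call up. It gives the time, the measured TCP pose, the force and the opening at its end, in the units of the state.
- sense(): the state, without advancing time (a new reading comes with each control period).
- snapshot(name): name is "scene" or "top" or "wrist"; returns a dict with "frame" (384x512x3 uint8, red, green, blue), "fx", "fy", "cx", "cy" (pixels), "D" ([k1, k2, p1, p2, k3] as OpenCV has them; the pictures are not rectified), "world_to_cam" (4x4, takes a point from world to camera coordinates). Camera axes: x right, y down, z forward; pixel columns grow to the right and rows downward; lengths in m; the calibration is good to about 2 mm. A picture is of the moment at which its call begins. There is no depth.
- finish_job(): hands the job in, once; it reports no verdict.
The state is a dict: "time": time; "joint_positions": joint angles; "joint_velocities": joint speeds; "joint_torque": joint torques, N m; "position": TCP position; "tcp_rot": TCP orientation; "contact_force": force on the tool from outside, world axes, zero at the start; "wrist_torque": the same for the moment, N m; "finger_gap": opening from 0.0 (shut) to 1.0 (fully open).
Only numpy, scipy, OpenCV 4.12 (cv2) and the standard library are available. Lean on these libraries where they do the work, as an engineer would, in place of code of your own. Each camera call takes 0.05 s, during which the arm holds its last target. There are 200 camera calls.

## Working session

There is one attempt and no reset: what is moved stays moved. The work goes in short steps, Python scripts to look and compute and a tool call to move; the robot and the scene stay as the last step left them, time stands still between calls to the robot, and variables do not carry over. Pictures are saved under pics/ and viewed, about 8 in all and at most 12, crops included, and the job is handed in when it is done.

Besides the shell and the picture viewer there is one more tool, called after ">>>" in YAML: its name, and indented under it one key for each argument. move_arm: Moves the arm, as the interface text tells. Its arguments: {"type":"object","properties":{"targets":{"type":"array","items":{"type":"object","properties":{"x":{"type":"number"},"y":{"type":"number"},"z":{"type":"number"},"roll":{"type":"number"},"hand":{"type":"number"}}}},"squeeze":{"type":"number"}},"required":["targets"]}

```bash
mkdir -p pics; cat > h.py <<'E'
from station import *
import numpy as np, cv2
def shot(n,f=None):
    s=snapshot(n)
    if f: cv2.imwrite('pics/'+f,s['frame'][:,:,::-1])
    return s
def K(s): return np.array([[s['fx'],0,s['cx']],[0,s['fy'],s['cy']],[0,0,1.]])
def ray(s,px,z):
    p=np.atleast_2d(np.array(px,float))
    u=cv2.undistortPoints(p[:,None],K(s),np.array(s['D'],float))[:,0]
    T=np.array(s['world_to_cam']);R=T[:3,:3];c=-R.T@T[:3,3]
    d=np.c_[u,np.ones(len(u))]@R
    return c+d*((z-c[2])/d[:,2])[:,None]
def proj(s,P):
    T=np.array(s['world_to_cam']);r=cv2.Rodrigues(T[:3,:3])[0]
    return cv2.projectPoints(np.array(P,float).reshape(-1,1,3),r,T[:3,3],K(s),np.array(s['D'],float))[0][:,0]
E
python3 - <<'E'
from h import *
a=shot('top','top0.png');b=shot('scene','scene0.png')
for s in(a,b):
    T=np.array(s['world_to_cam']);print(-T[:3,:3].T@T[:3,3],T[:3,2])
print({k:np.round(v,3) for k,v in sense().items()})
E
```

```text
[0.43152659 0.0105611  1.3916038 ] [ 0.00409925 -0.08879216 -0.99604174]
[-0.40430339 -0.56026416  0.81932478] [ 0.01993602 -0.8300702  -0.55730244]
{'time': np.float64(0.1), 'joint_positions': array([ 1.01 ,  0.207,  1.543,  0.   ,  1.393, -0.15 ]), 'joint_velocities': array([-0.001, -0.003, -0.004, -0.001,  0.001,  0.001]), 'joint_torque': array([-2.0000e-03, -3.8409e+01, -2.9255e+01, -0.0000e+00,  5.0000e-03,
       -0.0000e+00]), 'position': array([0.229, 0.527, 0.23 ]), 'tcp_rot': array([ 0.203,  0.979, -0.001, -0.   ]), 'contact_force': array([-0.633,  1.161,  0.027]), 'wrist_torque': array([ 0.023,  0.068, -0.007]), 'finger_gap': np.float64(1.001)}
```

View pics/top0.png

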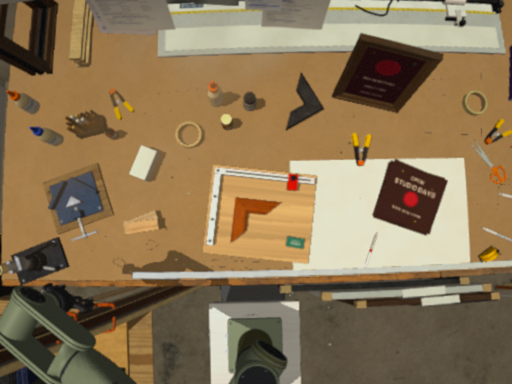

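View pics/scene0.png

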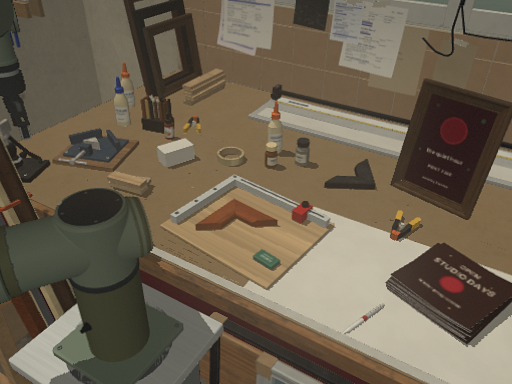

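The top view shows the board, with the fence corner near (218,170), the piece's outside corner near (234,198), the stop at (292,182) and the eraser at (295,242). The scene view agrees. I'll take coarse positions from these, then go closer with the wrist camera.

```bash
python3 - <<'E'
from h import *
s=shot('top')
print(np.round(ray(s,[[221,175],[313,186],[213,245]],.037),3).tolist(),'fence in corner, long end, short end')
print(np.round(ray(s,[[236,197],[282,202],[232,242],[248,214]],.034),3).tolist(),'piece')
print(np.round(ray(s,[[292,182]],.045),3),np.round(ray(s,[[295,242]],.026),3))
w=shot('wrist','w0.png');T=np.array(w['world_to_cam']);p=sense()
from scipy.spatial.transform import Rotation as R
Rt=R.from_quat(p['tcp_rot']).as_matrix();c=-T[:3,:3].T@T[:3,3]
print('cam in tool',Rt.T@(c-p['position']),Rt.T@T[2,:3],w['fx'])
E
```

```text
[[0.598, 0.103, 0.037], [0.552, -0.217, 0.037], [0.356, 0.135, 0.037]] fence in corner, long end, short end
[[0.52, 0.052, 0.034], [0.499, -0.107, 0.034], [0.364, 0.069, 0.034], [0.46, 0.012, 0.034]] piece
[[ 0.567 -0.143  0.045]] [[ 0.358 -0.149  0.026]]
cam in tool [ 0.0831945  -0.0008106  -0.14199878] [-3.23769567e-01 -2.92022863e-04  9.46135922e-01] 320.302133205082
```

>>> move_arm:
  targets:
    - {"x": 1,"y": -4,"roll": 3,"hand": 1}
    - {"x": 3,"y": -8,"roll": 6,"hand": 1}
    - {"x": 5,"y": -12,"roll": 9,"hand": 1}
    - {"x": 7,"y": -16,"roll": 12,"hand": 1}
    - {"x": 9,"y": -20,"roll": 15.4,"hand": 1}

```text
validation failed for argument at $.ta...
```

>>> move_arm:
  targets:
    - {"x": 2,"y": -4,"hand": 1}
    - {"x": 4,"y": -8,"hand": 1}
    - {"x": 6,"y": -12,"hand": 1}
    - {"x": 8,"y": -16,"hand": 1}
    - {"x": 10,"y": -20,"hand": 1}

```text
validation failed for argument at $.ta...
```

>>> move_arm:
  targets:
    - {"x": 1,"y": -4,"hand": 1}
    - {"x": 2,"y": -8,"hand": 1}
    - {"x": 2,"y": -12,"hand": 1}
    - {"x": 2,"y": -15,"hand": 1}
    - {"x": 2,"y": -15,"hand": 1}

```text
validation failed for argument at $.ta...
```

```bash
python3 - <<'E'
from h import *
w=shot('wrist','w1.png');p=sense();print(p['position'],p['tcp_rot'],p['finger_gap'],p['time'])
np.save('w1.npy',w,allow_pickle=True)
E
```

```text
[0.22892469 0.52708742 0.23070559] [ 2.03463510e-01  9.79082374e-01 -5.17397362e-04 -1.96069114e-04] 1.0000706042890373 0.25
```

View pics/w1.png

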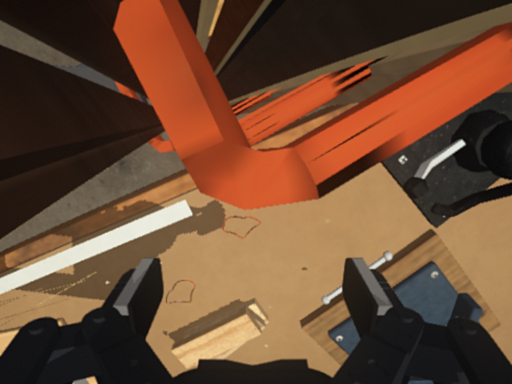

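View 3 was taken before any move: the refused calls need every key. Resending with all of them.

>>> move_arm:
  targets:
    - {"x": 1,"y": -4,"z": 1,"roll": 3,"hand": 1}
    - {"x": 3,"y": -8,"z": 2,"roll": 6,"hand": 1}
    - {"x": 5,"y": -12,"z": 3,"roll": 9,"hand": 1}
    - {"x": 7,"y": -16,"z": 4,"roll": 12,"hand": 1}
    - {"x": 9,"y": -20,"z": 4,"roll": 15.4,"hand": 1}

```text
time: 0.75
position: [0.3203, 0.3264, 0.273]
tcp_rot: [0.069, 0.998, 0.001, 0.002]
contact_force: [0.7, 0.1, -0.0]
finger_gap: 0.144
```

>>> move_arm:
  targets:
    - {"x": 2,"y": -4,"z": 0,"roll": 0,"hand": 1}
    - {"x": 4,"y": -8,"z": 0,"roll": 0,"hand": 1}
    - {"x": 6,"y": -12,"z": 0,"roll": 0,"hand": 1}
    - {"x": 8,"y": -16,"z": 0,"roll": 0,"hand": 1}
    - {"x": 10,"y": -20,"z": 0,"roll": 0,"hand": 1}

```text
time: 1.25
position: [0.4195, 0.1257, 0.2715]
tcp_rot: [0.07, 0.998, 0.0, 0.0]
contact_force: [1.0, 0.4, 0.9]
finger_gap: -0.004
```

>>> move_arm:
  targets:
    - {"x": 3,"y": -4,"z": 0,"roll": 0,"hand": 1}
    - {"x": 6,"y": -8,"z": 0,"roll": 0,"hand": 1}
    - {"x": 9,"y": -12,"z": 0,"roll": 0,"hand": 1}
    - {"x": 10,"y": -15,"z": 0,"roll": 0,"hand": 1}
    - {"x": 10,"y": -15,"z": 0,"roll": 0,"hand": 1}

```text
time: 1.75
position: [0.5203, -0.0264, 0.2709]
tcp_rot: [0.073, 0.997, -0.001, -0.0]
contact_force: [0.9, 0.0, 0.3]
finger_gap: 0.003
```

```bash
python3 - <<'E'
from h import *
w=shot('wrist','w2.png');p=sense();print(p['position'],p['tcp_rot'],p['finger_gap'],p['time'])
np.save('w2.npy',w,allow_pickle=True)
E
```

```text
[ 0.51937206 -0.0242594   0.27078146] [ 7.22195998e-02  9.97388595e-01  1.69686296e-04 -5.39310448e-04] 5.6326627385065336e-05 1.8
```

View pics/w2.png

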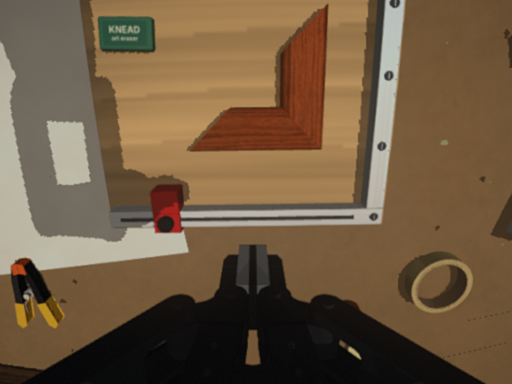

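The wrist view shows the piece's outside corner at (322,149), long tip at (189,151), short tip at (327,5) and inside corner at (281,107). The long fence is near row 207-225, the short one near columns 360-395, and the stop is at (167,205). Next I fit its edges.

```bash
python3 - <<'E'
from h import *
w=np.load('w2.npy',allow_pickle=True).item();f=w['frame'].astype(int)
hsv=cv2.cvtColor(w['frame'],cv2.COLOR_RGB2HSV)
print(f[198:232,260].tolist());print(f[120,355:398].tolist())
m=((hsv[...,0]<9)&(hsv[...,1]>140)&(hsv[...,2]>50)).astype(np.uint8)*255
m=cv2.morphologyEx(m,cv2.MORPH_OPEN,np.ones((3,3)))
for c in cv2.findContours(m,0,2)[0]:
    if cv2.contourArea(c)>300:
        a=cv2.approxPolyDP(c,4,True)[:,0];print(cv2.contourArea(c),a.tolist(),np.round(ray(w,a,.034)[:,:2],4).tolist())
E
```

```text
[[164, 129, 83], [164, 128, 84], [163, 128, 83], [162, 127, 82], [160, 125, 82], [146, 116, 80], [112, 96, 75], [87, 81, 72], [85, 80, 74], [86, 82, 74], [87, 81, 74], [96, 90, 84], [139, 133, 124], [179, 172, 162], [189, 184, 173], [187, 181, 170], [188, 182, 171], [185, 179, 168], [150, 145, 136], [81, 76, 71], [51, 49, 45], [70, 67, 62], [129, 125, 116], [175, 170, 158], [182, 177, 165], [182, 178, 166], [183, 178, 167], [162, 155, 141], [131, 112, 89], [119, 93, 61], [120, 93, 61], [122, 94, 63], [121, 93, 62], [121, 93, 62]]
[[180, 141, 92], [180, 140, 92], [178, 139, 90], [158, 123, 80], [120, 92, 60], [106, 82, 54], [103, 80, 53], [103, 80, 53], [104, 80, 53], [104, 80, 53], [104, 81, 54], [105, 81, 53], [96, 74, 52], [77, 66, 52], [64, 59, 53], [61, 56, 53], [59, 55, 50], [61, 57, 52], [56, 53, 49], [77, 73, 66], [144, 142, 134], [188, 190, 180], [194, 195, 185], [191, 193, 182], [192, 191, 180], [191, 192, 181], [191, 192, 181], [191, 189, 178], [191, 189, 178], [191, 192, 181], [191, 192, 181], [191, 190, 179], [190, 188, 177], [190, 187, 177], [192, 190, 180], [192, 195, 184], [191, 195, 185], [181, 176, 161], [165, 142, 112], [139, 109, 72], [120, 91, 58], [118, 89, 58], [118, 90, 59]]
1077.5 [[180, 184], [157, 185], [150, 192], [156, 232], [163, 216], [173, 220], [171, 231], [181, 230]] [[0.5386, -0.121], [0.5357, -0.1499], [0.5434, -0.1609], [0.5984, -0.1668], [0.5775, -0.1522], [0.5848, -0.1406], [0.5997, -0.1468], [0.6002, -0.1334]]
```

```bash
cat >> h.py <<'E'
def line(P):
    vx,vy,x,y=cv2.fitLine(P[:,:2].astype(np.float32),cv2.DIST_HUBER,0,.001,.001).ravel();return np.array([vx,vy]),np.array([x,y])
def cross(a,b):
    t=np.linalg.solve(np.c_[a[0],-b[0]],b[1]-a[1]);return a[1]+t[0]*a[0]
def edge(v,th):  # first rise through th, subpixel
    i=np.flatnonzero((v[:-1]<th)&(v[1:]>=th))
    return None if len(i)==0 else i[0]+(th-v[i[0]])/(v[i[0]+1]-v[i[0]])
def poly(w,lo,hi,smin,z,eps=5,amin=300):
    h=cv2.cvtColor(w['frame'],cv2.COLOR_RGB2HSV)
    m=cv2.inRange(h,(lo,smin,30),(hi,255,255));m=cv2.morphologyEx(m,cv2.MORPH_OPEN,np.ones((3,3)))
    return [(cv2.contourArea(c),cv2.approxPolyDP(c,eps,True)[:,0],c[:,0]) for c in cv2.findContours(m,0,cv2.CHAIN_APPROX_NONE)[0] if cv2.contourArea(c)>amin]
def local(o,yaw,P):
    c,s=np.cos(yaw),np.sin(yaw);return (np.atleast_2d(P)[:,:2]-o)@np.array([[c,-s],[s,c]])
E
python3 - <<'E'
from h import *
w=np.load('w2.npy',allow_pickle=True).item();f=w['frame'].astype(int);b=f[...,2]
print(cv2.cvtColor(w['frame'],cv2.COLOR_RGB2HSV)[[130,130,60,140],[260,300,305,120]].tolist())
L=[(c,200+edge(b[200:225,c],110)) for c in range(200,350,3)]
S=[(360+edge(b[r,360:400],110),r) for r in range(20,190,3)]
l=line(ray(w,L,.037));s=line(ray(w,S,.037));o=cross(l,s)
ang=lambda v:np.degrees(np.arctan2(v[1],v[0]))
yl=(ang(l[0])+90)%180;ys=ang(s[0])%180;print('corner',o,'yaw',yl,ys)
np.save('board.npy',[*o,np.radians((yl+ys)/2)])
yaw=np.radians((yl+ys)/2)
for A,a,c in poly(w,0,11,150,.034):
    P=ray(w,a,.034);print(A,a.tolist(),np.round(local(o,yaw,P),4).tolist())
E
```

```text
[[9, 203, 118], [9, 202, 110], [9, 200, 129], [16, 129, 125]]
corner [0.6028644  0.10575083] yaw 172.4888 172.54327
1088.0 [[156, 185], [150, 192], [156, 231], [163, 216], [173, 220], [171, 231], [180, 231], [181, 184]] [[0.0333, 0.2635], [0.0243, 0.2721], [-0.0296, 0.2706], [-0.0085, 0.259], [-0.0142, 0.2466], [-0.0298, 0.2508], [-0.0299, 0.2389], [0.0341, 0.2319]]
7918.0 [[326, 8], [281, 53], [281, 105], [230, 108], [193, 150], [320, 148]] [[0.2283, 0.062], [0.183, 0.1098], [0.1271, 0.1092], [0.1246, 0.1678], [0.0764, 0.2139], [0.0768, 0.0619]]
```

Piece corner sits near board (0.075, 0.061), almost parallel. All sizes agree with those given (fence angle, stick width, 160 mm side). Next I lower the shut fingers inside the L.

>>> move_arm:
  targets:
    - {"x": -3,"y": 1,"z": -2,"roll": 0.8,"hand": 1}
    - {"x": -6,"y": 2,"z": -5,"roll": 0.8,"hand": 1}
    - {"x": -8.1,"y": 2.2,"z": -9,"roll": 0.8,"hand": 1}
    - {"x": -8.1,"y": 2.2,"z": -13,"roll": 0.8,"hand": 1}
    - {"x": -8.1,"y": 2.2,"z": -16,"roll": 0.8,"hand": 1}

```text
time: 2.3
position: [0.4355, 0.0013, 0.1093]
tcp_rot: [0.063, 0.998, 0.0, -0.001]
contact_force: [-0.6, 0.1, -0.5]
finger_gap: -0.001
```

>>> move_arm:
  targets:
    - {"x": 0,"y": 0,"z": -3,"roll": 0,"hand": 1}
    - {"x": 0,"y": 0,"z": -6,"roll": 0,"hand": 1}
    - {"x": 0,"y": 0,"z": -8,"roll": 0,"hand": 1}
    - {"x": 0,"y": 0,"z": -9,"roll": 0,"hand": 1}
    - {"x": 0,"y": 0,"z": -9,"roll": 0,"hand": 1}

```text
time: 2.8
position: [0.4365, 0.0005, 0.0203]
tcp_rot: [0.063, 0.998, 0.0, -0.002]
contact_force: [0.5, -0.6, -0.6]
finger_gap: 0.003
```

```bash
cat >> h.py <<'E'
def where():
    p=sense();b=np.load('board.npy');q=p['tcp_rot']
    print('t',round(p['time'],2),'pos',np.round(p['position'],4),'board',np.round(local(b[:2],b[2],p['position']),4),'yaw err deg',round(np.degrees(b[2])-2*np.degrees(np.arctan2(q[1],q[0])),2),'F board',np.round(local(0,b[2],p['contact_force']),1))
E
python3 - <<'E'
from h import *
where();w=shot('wrist','w3.png')
E
```

```text
t 2.8 pos [0.4365 0.0005 0.0203] board [[0.1512 0.126 ]] yaw err deg -0.27 F board [[-0.6  0.6]]
```

View pics/w3.png

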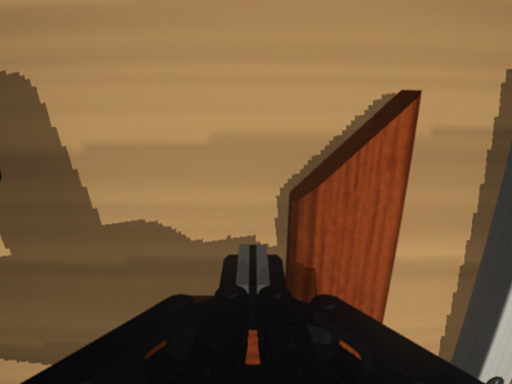

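Fingers are inside the L (near (253,270)), about 1 cm from the short-fence stick. Pushing diagonally to about 8 mm short of home.

>>> move_arm:
  targets:
    - {"x": 0.9,"y": 0.5,"z": 0,"roll": -0.3,"hand": 1}
    - {"x": 1.7,"y": 1.0,"z": 0,"roll": -0.3,"hand": 1}
    - {"x": 2.5,"y": 1.4,"z": 0,"roll": -0.3,"hand": 1}
    - {"x": 3.2,"y": 1.8,"z": 0,"roll": -0.3,"hand": 1}
    - {"x": 4.0,"y": 2.2,"z": 0,"roll": -0.3,"hand": 1}

```text
time: 3.35
position: [0.4788, 0.0213, 0.0226]
tcp_rot: [0.066, 0.998, -0.001, -0.0]
contact_force: [-4.5, -3.7, 9.3]
finger_gap: 0.0
```

>>> move_arm:
  targets:
    - {"x": 0.8,"y": 0.5,"z": 0,"roll": 0,"hand": 1}
    - {"x": 1.6,"y": 0.9,"z": 0,"roll": 0,"hand": 1}
    - {"x": 2.4,"y": 1.4,"z": 0,"roll": 0,"hand": 1}
    - {"x": 3.2,"y": 1.8,"z": 0,"roll": 0,"hand": 1}
    - {"x": 4.0,"y": 2.3,"z": 0,"roll": 0,"hand": 1}

```text
time: 3.85
position: [0.5192, 0.0443, 0.0226]
tcp_rot: [0.066, 0.998, -0.001, 0.0]
contact_force: [-2.8, -2.3, 7.2]
finger_gap: 0.005
```

```bash
cat >> h.py <<'E'
def piece(n='top'):
    s=shot(n);b=np.load('board.npy')
    for A,a,c in poly(s,0,11,150,.034,3,100):
        print(n,int(A),a.tolist(),np.round(local(b[:2],b[2],ray(s,a,.034)),4).tolist())
E
python3 - <<'E'
from h import *
where();piece('top')
import cv2
s=shot('scene');cv2.imwrite('pics/s1.png',cv2.resize(s['frame'][160:300,140:350,::-1],None,fx=3.5,fy=3.5,interpolation=2))
E
```

```text
t 3.85 pos [0.5192 0.0443 0.0226] board [[0.075  0.0718]] yaw err deg 0.06 F board [[2.5 2.6]]
top 100 [[36, 317], [54, 322], [56, 328], [60, 326], [56, 318]] [[0.5806, -0.6013], [0.5876, -0.531], [0.6078, -0.5214], [0.5983, -0.5071], [0.5723, -0.5249]]
top 101 [[384, 190], [386, 195], [382, 199], [386, 204], [394, 201], [391, 195], [398, 191], [390, 194]] [[-0.0047, 0.5815], [0.0122, 0.5901], [0.0279, 0.5767], [0.044, 0.5926], [0.0304, 0.6209], [0.0103, 0.6083], [-0.0066, 0.6329], [0.0071, 0.6044]]
```

View pics/s1.png

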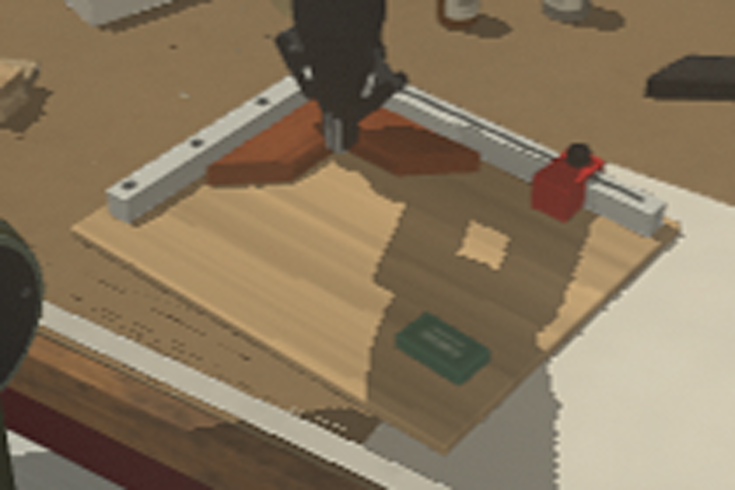

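The scene crop shows the piece following the fingers, near (340,140), with a small gap to both fences. The stop and eraser have not moved. Closing the rest in small steps, watching the force.

>>> move_arm:
  targets:
    - {"x": 0.25,"y": 0.2,"z": 0,"roll": 0,"hand": 1}
    - {"x": 0.5,"y": 0.4,"z": 0,"roll": 0,"hand": 1}
    - {"x": 0.75,"y": 0.6,"z": 0,"roll": 0,"hand": 1}
    - {"x": 1.0,"y": 0.8,"z": 0,"roll": 0,"hand": 1}
    - {"x": 1.0,"y": 0.8,"z": 0,"roll": 0,"hand": 1}

```text
time: 4.45
position: [0.5286, 0.0522, 0.022]
tcp_rot: [0.066, 0.998, -0.0, 0.0]
contact_force: [-2.3, -2.4, 6.8]
finger_gap: 0.007
```

```bash
python3 - <<'E'
from h import *
where()
E
```

```text
t 4.45 pos [0.5286 0.0522 0.022 ] board [[0.0667 0.0628]] yaw err deg 0.08 F board [[2.  2.7]]
```

>>> move_arm:
  targets:
    - {"x": 0.15,"y": -0.02,"z": 0,"roll": 0,"hand": 1}
    - {"x": 0.3,"y": -0.04,"z": 0,"roll": 0,"hand": 1}
    - {"x": 0.45,"y": -0.06,"z": 0,"roll": 0,"hand": 1}
    - {"x": 0.6,"y": -0.08,"z": 0,"roll": 0,"hand": 1}
    - {"x": 0.6,"y": -0.08,"z": 0,"roll": 0,"hand": 1}

```text
time: 4.95
position: [0.5334, 0.052, 0.0218]
tcp_rot: [0.066, 0.998, 0.0, -0.001]
contact_force: [-4.0, -0.7, 7.6]
finger_gap: 0.001
```

>>> move_arm:
  targets:
    - {"x": 0.03,"y": 0.2,"z": 0,"roll": 0,"hand": 1}
    - {"x": 0.05,"y": 0.4,"z": 0,"roll": 0,"hand": 1}
    - {"x": 0.08,"y": 0.6,"z": 0,"roll": 0,"hand": 1}
    - {"x": 0.08,"y": 0.6,"z": 0,"roll": 0,"hand": 1}
    - {"x": 0.08,"y": 0.6,"z": 0,"roll": 0,"hand": 1}

```text
time: 5.45
position: [0.5354, 0.056, 0.0218]
tcp_rot: [0.066, 0.998, -0.001, 0.0]
contact_force: [-2.0, -6.9, 5.1]
finger_gap: -0.002
```

```bash
python3 - <<'E'
from h import *
where()
E
```

```text
t 5.45 pos [0.5354 0.056  0.0218] board [[0.0604 0.0581]] yaw err deg 0.05 F board [[1.1 7.1]]
```

>>> move_arm:
  targets:
    - {"x": 0.15,"y": -0.02,"z": 0,"roll": 0,"hand": 1}
    - {"x": 0.3,"y": -0.04,"z": 0,"roll": 0,"hand": 1}
    - {"x": 0.45,"y": -0.06,"z": 0,"roll": 0,"hand": 1}
    - {"x": 0.45,"y": -0.06,"z": 0,"roll": 0,"hand": 1}
    - {"x": 0.45,"y": -0.06,"z": 0,"roll": 0,"hand": 1}

```text
time: 5.95
position: [0.5357, 0.0559, 0.0216]
tcp_rot: [0.066, 0.998, -0.001, -0.004]
contact_force: [-11.5, -5.9, 15.9]
finger_gap: -0.004
```

>>> move_arm:
  targets:
    - {"x": 0.02,"y": 0.1,"z": 0,"roll": 0,"hand": 1}
    - {"x": 0.03,"y": 0.2,"z": 0,"roll": 0,"hand": 1}
    - {"x": 0.04,"y": 0.3,"z": 0,"roll": 0,"hand": 1}
    - {"x": 0.04,"y": 0.3,"z": 0,"roll": 0,"hand": 1}
    - {"x": 0.04,"y": 0.3,"z": 0,"roll": 0,"hand": 1}

```text
time: 6.45
position: [0.5358, 0.0562, 0.0216]
tcp_rot: [0.065, 0.998, -0.004, -0.005]
contact_force: [-13.1, -14.6, 16.9]
finger_gap: -0.002
```

```bash
python3 - <<'E'
from h import *
where()
E
```

```text
t 6.45 pos [0.5358 0.0562 0.0216] board [[0.0601 0.0579]] yaw err deg -0.02 F board [[11.1 16.1]]
```

Both directions now resist (11 N and 16 N) with the fingers at the expected home spot. I back off along the diagonal, rise and look.

>>> move_arm:
  targets:
    - {"x": -0.6,"y": -0.5,"z": 0,"roll": 0,"hand": 1}
    - {"x": -1.4,"y": -1.1,"z": 0,"roll": 0,"hand": 1}
    - {"x": -2.4,"y": -1.9,"z": 0,"roll": 0,"hand": 1}
    - {"x": -2.4,"y": -1.9,"z": 2,"roll": 0,"hand": 1}
    - {"x": -2.4,"y": -1.9,"z": 6,"roll": 0,"hand": 1}

```text
time: 6.95
position: [0.511, 0.0411, 0.0779]
tcp_rot: [0.066, 0.998, 0.0, -0.005]
contact_force: [0.5, -0.0, -0.2]
finger_gap: 0.001
```

>>> move_arm:
  targets:
    - {"x": 0,"y": -1,"z": 4,"roll": 0,"hand": 1}
    - {"x": 1,"y": -3,"z": 8,"roll": 0,"hand": 1}
    - {"x": 2,"y": -5,"z": 12,"roll": 0,"hand": 1}
    - {"x": 2,"y": -6,"z": 14,"roll": 0,"hand": 1}
    - {"x": 2,"y": -6,"z": 14,"roll": 0,"hand": 1}

```text
time: 7.45
position: [0.5383, -0.0207, 0.2252]
tcp_rot: [0.067, 0.998, -0.001, 0.004]
contact_force: [-0.2, -0.7, -0.2]
finger_gap: 0.003
```

```bash
python3 - <<'E'
from h import *
where()
w=shot('wrist','w4.png');np.save('w4.npy',w,allow_pickle=True)
b=np.load('board.npy')
for A,a,c in poly(w,0,11,150,.034,3): print(int(A),a.tolist(),np.round(local(b[:2],b[2],ray(w,a,.034)),4).tolist())
E
```

```text
t 7.45 pos [ 0.5383 -0.0207  0.2252] board [[0.0476 0.1337]] yaw err deg 0.19 F board [[0.1 0.7]]
1408 [[137, 179], [127, 187], [132, 221], [147, 214], [155, 222], [152, 232], [162, 232], [164, 179]] [[0.0341, 0.2607], [0.0249, 0.273], [-0.016, 0.2727], [-0.0073, 0.2542], [-0.0172, 0.246], [-0.0298, 0.2509], [-0.0298, 0.2392], [0.034, 0.2308]]
9309 [[387, 58], [382, 58], [333, 105], [328, 162], [275, 162], [233, 206], [369, 206]] [[0.1572, 0.0027], [0.1571, 0.0077], [0.1116, 0.053], [0.0525, 0.054], [0.0525, 0.1106], [0.0024, 0.1563], [0.002, 0.0036]]
```

View pics/w4.png

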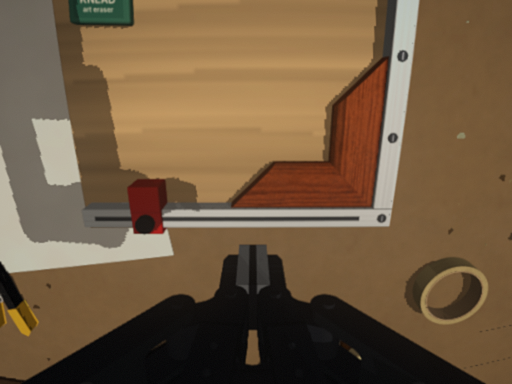

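The piece appears to sit in the fence corner ((369,206) corner, (233,206) tip). Checking the gaps with a zoomed crop.

```bash
python3 - <<'E'
from h import *
i=cv2.imread('pics/w4.png');cv2.imwrite('pics/c4.png',cv2.resize(i[45:235,220:405],None,fx=3.1,fy=3.1,interpolation=cv2.INTER_NEAREST))
w=np.load('w4.npy',allow_pickle=True).item();b=np.load('board.npy')
f=w['frame'];
for c in (245,270,300,330,355): # piece -> fence rises along columns
    r=200+edge(f[200:220,c,2].astype(float),110);print('col',c,f[200:214,c,2].tolist(),np.round(local(b[:2],b[2],ray(w,[[c,r]],.037)),4))
for r in (75,100,130,160,190):
    print('row',r,f[r,368:394,2].tolist())
E
```

```text
col 245 [29, 31, 32, 28, 30, 28, 31, 46, 74, 119, 162, 175, 175, 173] [[0.0002 0.1429]]
col 270 [28, 30, 30, 28, 26, 26, 29, 49, 80, 122, 163, 174, 174, 172] [[0.0003 0.1152]]
col 300 [28, 28, 26, 27, 27, 24, 30, 51, 78, 122, 162, 173, 172, 171] [[0.0002 0.0819]]
col 330 [30, 28, 27, 28, 29, 24, 30, 52, 80, 126, 162, 172, 170, 171] [[0.0002 0.0484]]
col 355 [30, 27, 27, 29, 28, 26, 32, 54, 84, 129, 165, 172, 170, 171] [[0.0002 0.0203]]
row 75 [15, 20, 24, 29, 29, 30, 29, 30, 31, 27, 26, 28, 29, 32, 30, 28, 22, 17, 23, 38, 59, 106, 161, 185, 186, 185]
row 100 [32, 31, 31, 29, 28, 34, 35, 34, 30, 30, 33, 34, 33, 28, 24, 22, 37, 53, 100, 153, 180, 185, 183, 182, 181, 184]
row 130 [29, 31, 34, 32, 31, 30, 32, 32, 33, 30, 28, 23, 27, 44, 64, 126, 174, 183, 181, 178, 177, 181, 181, 178, 179, 179]
row 160 [35, 35, 32, 31, 34, 34, 31, 24, 27, 38, 59, 109, 157, 176, 177, 176, 176, 179, 178, 174, 172, 174, 178, 177, 174, 174]
row 190 [32, 34, 33, 28, 28, 35, 54, 93, 144, 170, 172, 173, 174, 175, 173, 169, 168, 170, 174, 172, 170, 170, 172, 172, 178, 178]
```

View pics/c4.png

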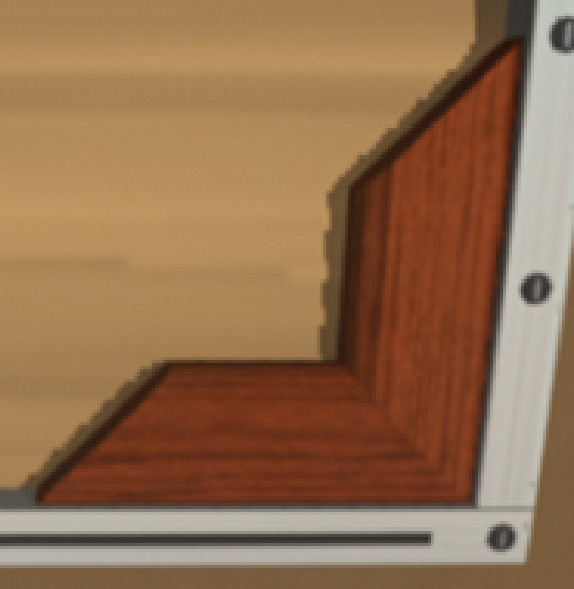

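```bash
cat > gap.py <<'E'
from h import *
def gaps(w,rows,cols,cx,ry):
    b=np.load('board.npy');f=w['frame'].astype(float)
    sat=f[...,0]-f[...,2]
    def fall(v,c): # piece edge (colour drop to half) before fence rise
        s=v[0];e=edge(s,110)
        k=int(e);i=k
        while i>0 and v[1][i]<35: i-=1
        return i+(v[1][i]-35)/(v[1][i]-v[1][i+1]+1e-9),e
    for r in rows:
        p,e=fall((f[r,cx:,2],sat[r,cx:]),0)
        print('row',r,'piece x,y',np.round(local(b[:2],b[2],ray(w,[[cx+p,r]],.034)),4)[0],'fence',np.round(local(b[:2],b[2],ray(w,[[cx+e,r]],.037)),4)[0])
    for c in cols:
        p,e=fall((f[ry:,c,2],sat[ry:,c]),0)
        print('col',c,'piece',np.round(local(b[:2],b[2],ray(w,[[c,ry+p]],.034)),4)[0],'fence',np.round(local(b[:2],b[2],ray(w,[[c,ry+e]],.037)),4)[0])
E
python3 - <<'E'
from gap import *
w=np.load('w4.npy',allow_pickle=True).item()
gaps(w,range(75,200,15),range(245,365,20),355,195)
E
```

```text
row 75 piece x,y [0.1413 0.0021] fence [0.1413 0.    ]
row 90 piece x,y [0.1269 0.0019] fence [0.127 0.   ]
row 105 piece x,y [0.1122 0.0014] fence [1.124e-01 1.000e-04]
row 120 piece x,y [0.0971 0.0013] fence [0.0974 0.0001]
row 135 piece x,y [0.0816 0.0014] fence [0.0821 0.    ]
row 150 piece x,y [0.0657 0.0012] fence [0.0663 0.0001]
row 165 piece x,y [0.0494 0.0011] fence [0.0501 0.    ]
row 180 piece x,y [0.0325 0.0011] fence [0.0334 0.    ]
row 195 piece x,y [0.0151 0.0012] fence [ 0.0162 -0.    ]
col 245 piece [0.0011 0.143 ] fence [0.0002 0.1429]
col 265 piece [0.0012 0.1206] fence [0.0003 0.1207]
col 285 piece [0.0012 0.0983] fence [0.0002 0.0986]
col 305 piece [0.0013 0.0759] fence [0.0002 0.0763]
col 325 piece [0.0012 0.0535] fence [0.0002 0.054 ]
col 345 piece [0.0012 0.0308] fence [0.0002 0.0316]
```

The offset is a uniform ~1 mm on both sides, most likely edge blur, as the fingers stalled in both directions. The angle is under 0.2°, so I count it flush. Now the stop: its back is near board y 0.267, so I come down behind it.

>>> move_arm:
  targets:
    - {"x": 0.2,"y": -4,"z": 0,"roll": 0.2,"hand": 1}
    - {"x": 0.4,"y": -8,"z": 0,"roll": 0.2,"hand": 1}
    - {"x": 0.6,"y": -12,"z": -1,"roll": 0.2,"hand": 1}
    - {"x": 0.9,"y": -16.3,"z": -4,"roll": 0.2,"hand": 1}
    - {"x": 0.9,"y": -16.3,"z": -8,"roll": 0.2,"hand": 1}

```text
time: 8.0
position: [0.5457, -0.1863, 0.1407]
tcp_rot: [0.066, 0.998, -0.001, 0.002]
contact_force: [0.8, 0.7, -0.4]
finger_gap: 0.0
```

>>> move_arm:
  targets:
    - {"x": 0,"y": 0,"z": -3,"roll": 0,"hand": 1}
    - {"x": 0,"y": 0,"z": -6,"roll": 0,"hand": 1}
    - {"x": 0,"y": 0,"z": -9,"roll": 0,"hand": 1}
    - {"x": 0,"y": 0,"z": -11.2,"roll": 0,"hand": 1}
    - {"x": 0,"y": 0,"z": -11.2,"roll": 0,"hand": 1}

```text
time: 8.5
position: [0.5391, -0.1784, 0.0229]
tcp_rot: [0.064, 0.998, 0.003, -0.006]
contact_force: [-1.7, 0.3, -0.3]
finger_gap: 0.0
```

```bash
python3 - <<'E'
from h import *
where();w=shot('wrist','w5.png')
E
```

```text
t 8.5 pos [ 0.5391 -0.1784  0.0229] board [[0.0262 0.29  ]] yaw err deg -0.14 F board [[ 1.7 -0. ]]
```

View pics/w5.png

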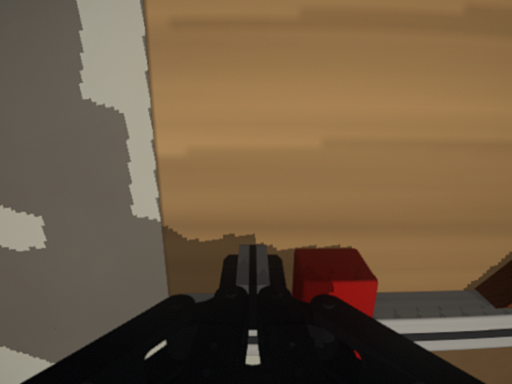

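Fingers are behind the stop with a gap (fingers at (253,270), stop's back at x≈293). The reading still shows a few mm of lag, so I let it settle.

>>> move_arm:
  targets:
    - {"x": 0,"y": 0,"z": 0,"roll": 0,"hand": 1}
    - {"x": 0,"y": 0,"z": 0,"roll": 0,"hand": 1}
    - {"x": 0,"y": 0,"z": 0,"roll": 0,"hand": 1}
    - {"x": 0,"y": 0,"z": 0,"roll": 0,"hand": 1}
    - {"x": 0,"y": 0,"z": 0,"roll": 0,"hand": 1}

```text
time: 9.05
position: [0.5452, -0.1822, 0.03]
tcp_rot: [0.064, 0.998, -0.0, 0.001]
contact_force: [0.1, 0.0, -0.2]
finger_gap: 0.0
```

```bash
python3 - <<'E'
from h import *
where()
E
```

```text
t 9.05 pos [ 0.5452 -0.1822  0.03  ] board [[0.0196 0.293 ]] yaw err deg -0.1 F board [[-0.1 -0. ]]
```

>>> move_arm:
  targets:
    - {"x": 0.1,"y": 0.8,"z": 0,"roll": 0,"hand": 1}
    - {"x": 0.21,"y": 1.6,"z": 0,"roll": 0,"hand": 1}
    - {"x": 0.32,"y": 2.4,"z": 0,"roll": 0,"hand": 1}
    - {"x": 0.42,"y": 3.2,"z": 0,"roll": 0,"hand": 1}
    - {"x": 0.52,"y": 4.0,"z": 0,"roll": 0,"hand": 1}

```text
time: 9.55
position: [0.5503, -0.1413, 0.0295]
tcp_rot: [0.064, 0.998, -0.0, 0.0]
contact_force: [-0.2, -1.8, 1.4]
finger_gap: -0.003
```

>>> move_arm:
  targets:
    - {"x": 0.1,"y": 0.8,"z": 0,"roll": 0,"hand": 1}
    - {"x": 0.21,"y": 1.6,"z": 0,"roll": 0,"hand": 1}
    - {"x": 0.32,"y": 2.4,"z": 0,"roll": 0,"hand": 1}
    - {"x": 0.42,"y": 3.2,"z": 0,"roll": 0,"hand": 1}
    - {"x": 0.46,"y": 3.5,"z": 0,"roll": 0,"hand": 1}

```text
time: 10.05
position: [0.5547, -0.106, 0.0292]
tcp_rot: [0.064, 0.998, 0.0, 0.0]
contact_force: [1.4, -0.9, 0.6]
finger_gap: -0.004
```

>>> move_arm:
  targets:
    - {"x": 0.02,"y": 0.15,"z": 0,"roll": 0,"hand": 1}
    - {"x": 0.04,"y": 0.3,"z": 0,"roll": 0,"hand": 1}
    - {"x": 0.06,"y": 0.45,"z": 0,"roll": 0,"hand": 1}
    - {"x": 0.08,"y": 0.6,"z": 0,"roll": 0,"hand": 1}
    - {"x": 0.08,"y": 0.6,"z": 0,"roll": 0,"hand": 1}

```text
time: 10.55
position: [0.5554, -0.1009, 0.0292]
tcp_rot: [0.064, 0.998, 0.0, -0.0]
contact_force: [1.2, -0.8, -0.3]
finger_gap: 0.002
```

```bash
python3 - <<'E'
from h import *
where()
E
```

```text
t 10.55 pos [ 0.5554 -0.1009  0.0292] board [[0.0202 0.2111]] yaw err deg -0.09 F board [[-1.2  0.6]]
```

>>> move_arm:
  targets:
    - {"x": 0.02,"y": 0.15,"z": 0,"roll": 0,"hand": 1}
    - {"x": 0.04,"y": 0.3,"z": 0,"roll": 0,"hand": 1}
    - {"x": 0.06,"y": 0.45,"z": 0,"roll": 0,"hand": 1}
    - {"x": 0.08,"y": 0.6,"z": 0,"roll": 0,"hand": 1}
    - {"x": 0.08,"y": 0.6,"z": 0,"roll": 0,"hand": 1}

```text
time: 11.05
position: [0.556, -0.0956, 0.0292]
tcp_rot: [0.064, 0.998, -0.001, -0.0]
contact_force: [-0.6, -5.0, -0.3]
finger_gap: -0.006
```

>>> move_arm:
  targets:
    - {"x": 0.01,"y": 0.05,"z": 0,"roll": 0,"hand": 1}
    - {"x": 0.01,"y": 0.1,"z": 0,"roll": 0,"hand": 1}
    - {"x": 0.02,"y": 0.15,"z": 0,"roll": 0,"hand": 1}
    - {"x": 0.03,"y": 0.2,"z": 0,"roll": 0,"hand": 1}
    - {"x": 0.03,"y": 0.2,"z": 0,"roll": 0,"hand": 1}

```text
time: 11.55
position: [0.556, -0.0953, 0.0293]
tcp_rot: [0.064, 0.998, -0.002, -0.0]
contact_force: [-0.3, -9.2, -1.1]
finger_gap: 0.005
```

```bash
python3 - <<'E'
from h import *
where()
E
```

```text
t 11.55 pos [ 0.556  -0.0953  0.0293] board [[0.0203 0.2054]] yaw err deg -0.14 F board [[-0.9  9.1]]
```

Force rose to 9 N and motion stopped, so the stop has met the piece. I back off, rise and look.

>>> move_arm:
  targets:
    - {"x": -0.1,"y": -0.8,"z": 0,"roll": 0,"hand": 1}
    - {"x": -0.26,"y": -2.0,"z": 0,"roll": 0,"hand": 1}
    - {"x": -0.4,"y": -3.0,"z": 2,"roll": 0,"hand": 1}
    - {"x": -0.4,"y": -3.0,"z": 6,"roll": 0,"hand": 1}
    - {"x": -0.4,"y": -3.0,"z": 10,"roll": 0,"hand": 1}

```text
time: 12.05
position: [0.5512, -0.1229, 0.1291]
tcp_rot: [0.065, 0.998, 0.001, -0.002]
contact_force: [-0.1, -0.6, 0.2]
finger_gap: -0.005
```

>>> move_arm:
  targets:
    - {"x": -0.5,"y": 3,"z": 3,"roll": 0,"hand": 1}
    - {"x": -1,"y": 6,"z": 5,"roll": 0,"hand": 1}
    - {"x": -1.3,"y": 8,"z": 7,"roll": 0,"hand": 1}
    - {"x": -1.3,"y": 9,"z": 7,"roll": 0,"hand": 1}
    - {"x": -1.3,"y": 9,"z": 7,"roll": 0,"hand": 1}

```text
time: 12.55
position: [0.5394, -0.032, 0.1991]
tcp_rot: [0.063, 0.998, 0.0, 0.0]
contact_force: [-0.9, -0.3, -1.2]
finger_gap: -0.002
```

```bash
python3 - <<'E'
from gap import *
where()
w=shot('wrist','w6.png');np.save('w6.npy',w,allow_pickle=True)
i=w['frame'][:,:,::-1];cv2.imwrite('pics/w6b.png',cv2.resize(i[:260],None,fx=1.55,fy=1.55,interpolation=2))
b=np.load('board.npy')
for A,a,c in poly(w,0,11,150,.034,3): print(int(A),a.tolist(),np.round(local(b[:2],b[2],ray(w,a,.034)),4).tolist())
E
```

```text
t 12.55 pos [ 0.5394 -0.032   0.1991] board [[0.045  0.1449]] yaw err deg -0.21 F board [[0.8 0.4]]
12557 [[410, 56], [404, 56], [352, 105], [345, 167], [286, 168], [241, 209], [238, 185], [208, 185], [204, 193], [206, 243], [215, 244], [212, 230], [225, 224], [231, 230], [227, 244], [238, 244], [240, 214], [388, 215]] [[0.1573, 0.0032], [0.1571, 0.0088], [0.1127, 0.0528], [0.0531, 0.0539], [0.0516, 0.1125], [0.008, 0.1571], [0.0339, 0.16], [0.0337, 0.1901], [0.0252, 0.1945], [-0.0313, 0.1949], [-0.0324, 0.1853], [-0.0159, 0.1879], [-0.0089, 0.174], [-0.0158, 0.1678], [-0.0323, 0.1724], [-0.0322, 0.1606], [0.0025, 0.1582], [0.0019, 0.0031]]
```

View pics/w6b.png

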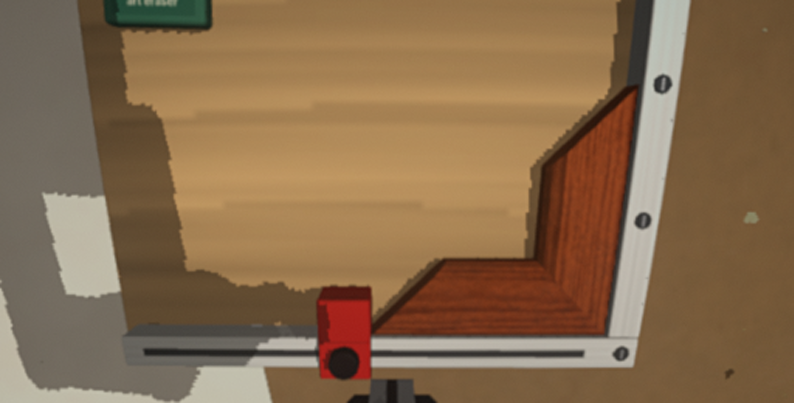

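The stop's face is at board y ≈ 0.160, against the tip at (372,330) in the enlarged view. Now repeat the gap check along both fences.

```bash
python3 - <<'E'
from gap import *
w=np.load('w6.npy',allow_pickle=True).item()
gaps(w,range(75,205,15),range(255,380,20),375,203)
E
```

```text
row 75 piece x,y [0.1408 0.0024] fence [1.408e-01 1.000e-04]
row 90 piece x,y [0.1274 0.002 ] fence [1.275e-01 1.000e-04]
row 105 piece x,y [0.1138 0.0018] fence [1.14e-01 1.00e-04]
row 120 piece x,y [0.0998 0.0021] fence [1.001e-01 1.000e-04]
row 135 piece x,y [0.0855 0.0018] fence [0.0859 0.0001]
row 150 piece x,y [0.0708 0.0018] fence [0.0714 0.0002]
row 165 piece x,y [0.0556 0.0018] fence [0.0564 0.    ]
row 180 piece x,y [0.0401 0.0015] fence [0.041  0.0001]
row 195 piece x,y [0.024  0.0018] fence [ 0.0251 -0.    ]
col 255 piece [0.0007 0.1427] fence [-0.0002  0.1427]
col 275 piece [0.0007 0.1219] fence [-1.000e-04  1.221e-01]
col 295 piece [0.0008 0.1011] fence [-0.      0.1015]
col 315 piece [0.0008 0.0803] fence [-0.      0.0808]
col 335 piece [0.001  0.0593] fence [0.   0.06]
col 355 piece [0.0011 0.0382] fence [0.0001 0.039 ]
col 375 piece [0.0012 0.017 ] fence [0.0002 0.0179]
```

```bash
python3 -c "
from station import *
print(finish_job(), sense()['time'])"
```

```text
the job is handed in; nothing more can be done
the job is handed in; nothing more can be done
```

The corner piece is in the fence corner and the red stop is against its end. I handed the job in at about 12.6 s on the robot's clock, and no verdict was reported.

I pushed the piece diagonally with the shut fingertips in its inside corner, then pressed it against each fence in turn. After that I pushed the stop from behind until it met the tip. Nothing was picked up, and the fingers were clear of everything at the end.

**Last checks:**
- **Against the fences:** the fingers stalled under 11–16 N towards both fences, at the expected home position.
- **Angle:** along the long fence the piece is parallel to within about 0.1°. The short-fence edge fits to within about 0.3°, and reads about 0.5 mm wider near its far tip.
- **Stop:** it stalled at 9 N against the piece. The camera puts its face at 160 mm from the short fence, with the tip touching it.
- **Other objects:** the eraser was never touched. I did not measure the other loose items again at the end.

**A check that disagreed:** the measured edge gaps were not zero. I read about 1 mm at the long fence, and 1.5–2.4 mm at the short fence, where it was 1.1–2.1 mm before the stop was pushed. I put this down to edge blur and shadow, because the force stalls and the stop's position both say the piece is home. I did not press it again.

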